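# Trim the bench supply by its sunken knob and store the setting

## Robot

A 7-joint arm with a two-finger parallel gripper is mounted at the origin on a cart in front of the work surface, level with it; the furniture and walls round the work are solid. World frame = base frame: x ahead of the robot, y to its left, z up, the work surface at z = 0. Lengths are in m, angles in rad, forces in N, time in s.
With the tool pointing down it reaches from about 0.425 to 0.925 m from the base axis. Payload 6.8 kg.
Tool frame: the origin (TCP) lies midway between the tips of the shut fingers; the grasp point (between the pads) lies 19 mm behind it; z points along the fingers, y is the line along which they close (so a half turn about z gives the same grasp; the last joint's range is limited). The gripper opens to 85 mm and grips with 20 to 120 N. Pads are 22 mm wide; open, the fingers measure 114 mm over their backs; the gripper's body (76 mm by 85 mm) begins 54 mm behind the grasp point. The pads swing forward as they close: fully open they stand 13 mm farther back than shut.
Start: joints at [1.058, 0.477, 0.022, 1.555, -0.011, 1.109, -0.083], TCP at [0.266, -0.62, 0.231] pointing down, gripper open.
Joint ranges: [-2.96, 2.96], [-0.34, 2.1], [-1.41, 1.46], [0.24, 2.44], [-1.37, 4.51], [0.17, 1.92], [-2.96, 2.96]. Speed limits (rad/s): [2.39, 2.39, 3.14, 3.14, 3.14, 3.14, 3.14].

## Interface

Orientations are given as [roll, pitch, yaw] about the fixed x, y, z axes, in that order (R = Rz(yaw) Ry(pitch) Rx(roll)).
In Python, from cell import get_obs, imaging, order gives the robot as it stands.
- The arm moves only by the shell command python3 -m crank 'ROWS'. ROWS is JSON, a list of rows, each an object of numbers: "claw": the closure, from 0 (fully open) to 1 (shut); "x", "y", "z": the shift along the world's x, y, z in m; "wx", "wy", "wz": the turn, a rotation vector about the world's x, y, z in rad. In form: [{"claw": .., "x": .., "y": .., "z": .., "wx": .., "wy": .., "wz": ..}, ...]. A call has 1 to 12 rows; each row shifts and turns the commanded pose from where the row before left it; what a row does not reach is not made up. A row lasts 1/12 s, in which the tool goes at most 41.7 mm and 7.16 degrees, less where a joint would pass 70% of its speed; a pose out of reach is approached as far as the arm can. A call is refused whole if a number of a shift passes 0.0417 or a number of a turn 0.125, either way. A call with a gripper value outside its range is refused whole. The fingers move at their own pace and stop on an object; the grip force is fixed at half the most. Time passes only in rows, so rows that do not move let the fingers close. It gives the time, the measured TCP pose, the force, the opening and the grip force at its end, in the units of the state.
- get_obs(): the state, without advancing time (a new reading comes with each control period).
- imaging.grab_frame(name): name is "side" or "top" or "wrist"; returns a dict with "img" (420x560x3 uint8, red, green, blue), "range_z" (420x560 float32, m along the optical axis (not along the pixel's ray), 0 where there is no reading), "intrinsics" (3x3 intrinsics, pixels), "R" (3x3) and "t" (3): a world point X has camera coordinates R X + t. Camera axes: x right, y down, z forward; pixel columns grow to the right and rows downward; lengths in m; the calibration is good to about 2 mm. A picture is of the moment at which its call begins.
- order.close_job(): hands the job in; it is judged then, once.
The state is a dict: "time_s": time; "q": joint angles; "joint_velocities": joint speeds; "effort": joint torques, N m; "tool_pos": TCP position; "orientation": TCP orientation; "force": force on the tool from outside, world axes, zero at the start; "wrist_torque": the same for the moment, N m; "finger_gap": finger opening in m; "grip_force": force on a finger pad.
Only numpy, scipy, OpenCV 4.12 (cv2) and the standard library are available. Lean on these libraries where they do the work, as an engineer would, in place of code of your own. Each camera call takes 0.05 s, during which the arm holds its last target. There are 200 camera calls.

## Task

Trim the supply console: reach into the round well in its sloping panel, grip the small sunken black knob and turn it clockwise, regripping as often as needed, until the red pointer of the dial round the well stands inside the green window. Only then press the blue key on the same panel fully down to store the setting, and let go. Leave the pointer in the green and the bottle, the petri dish and the forceps where they stand.

Things in the scene. Friction and masses are not known exactly. Their poses are not given: they have to be found in the camera images.
- console: Grey wedge-shaped console, 200 mm wide, fixed. Origin on the bench under the panel's centre; z up, x to its high back edge, y to its left as seen from its low front edge; turned about the vertical by up to 0.3 rad. The panel (138 mm along the slope, centre 52 mm up) rises towards +x by 0.25 rad: its outward normal is (-sin 0.25, 0, cos 0.25) in this frame. Knob, well and key stand along that normal.
- knob_top (a point): Centre of the knob's top face, 2 mm out from the panel face. The knob is a round fluted black cylinder with a silver disc on top, 18 mm in diameter, 20.5 mm tall, in the middle of the well. It has lost motion: it first turns freely by 0 to 0.8 rad (how much is not known), then carries the pointer along one to one. Reversing goes through the whole 0.8 rad of slack. It stays where it is left.
- well_floor (a point): Centre of the floor of the well, 22 mm below the knob's top. The well is round, 72 mm in diameter, its axis the knob's axis. The dial's glass and rim round it stand up to 5 mm proud of the panel and reach 57 mm from the axis: only fingers opened little wider than the knob can go in and turn there.
- pointer (a point): Point on the red pointer (15 mm long, 3.4 mm wide, radial, under clear glass, not reachable), 44 mm from the knob's axis, level with the knob's top. It goes round the white ring dial clockwise when the knob is turned clockwise, as seen looking down onto the panel. It starts on the left side of the dial.
- dial (a joint): Angle of the red pointer, rad: 0 at the top of the dial (towards the console's +x), growing clockwise as seen looking down onto the panel; stops at -2.6 and 2.6. Moved only by the knob, against a friction of 0.06 N m; it stays where it is left.
- window_mid (a point): Middle of the green window, an arc of 0.15 rad (6.6 mm) to either side, 44 mm from the knob's axis, under the glass. Where it lies on the dial differs each time, always clockwise of the pointer's start (1.1 to 3.4 rad on).
- store_key (a joint): Travel of the blue round push key, 22 mm in diameter, on the panel's right side 96 mm from the knob's axis, in a round black collar 38 mm wide and 12 mm high: 0 out, 0.006 m fully down (about 5 N, springs back), along the panel's inward normal. 0.004 m or more counts as pressed.
- store_key_top (a point): Centre of the key's flat top face, 22 mm out from the panel when not pressed; moves with the key.
- bottle: Small clear bottle with a red cap, 45 mm wide, 82 mm tall, standing left of the console; leave it. Origin under its centre.
- petri: Flat round petri dish, 91 mm wide, 16 mm tall, right of the console; leave it. Origin under its centre.
- forceps_1: Steel forceps 128 mm long lying flat on the right; leave them. Origin under the centre.

How it is judged:
By the outcome, as a careful person would: the job done as asked, in the order asked, and still so for the second after the job is handed in, with the robot touching nothing.
It also fails if it takes over 51 s, if anything falls off the work surface, if the arm or the gripper's body presses on something with over 40 N, if the wrist force passes 120 N, or if a joint passes its speed limit or range.

## Working session

There is one attempt and no reset: what is moved stays moved. The work goes in short steps, Python scripts to look and compute and a shell command to move; the robot and the scene stay as the last step left them, time stands still between calls to the robot, and variables do not carry over. Pictures are saved under pics/ and viewed, at most 10 in all, crops included, and the job is handed in when it is done.

```bash
mkdir -p pics; ls; python3 - <<'E'
from cell import get_obs, imaging
import cv2,numpy as np
o=get_obs();print({k:np.round(v,3).tolist() for k,v in o.items()})
for n in ("top","side"):
    f=imaging.grab_frame(n);cv2.imwrite(f"pics/{n}0.png",f["img"][:,:,::-1]);np.savez(f"{n}0.npz",**f)
    print(n,f["intrinsics"].tolist(),f["R"].round(3).tolist(),f["t"].round(3).tolist())
E
```

```text
pics
{'time_s': 0.0, 'q': [1.058, 0.478, 0.022, 1.556, -0.012, 1.109, -0.083], 'joint_velocities': [0.0, -0.0, -0.001, -0.0, 0.001, -0.0, -0.0], 'effort': [-0.001, -59.646, 1.608, -28.119, 0.013, 0.009, -0.0], 'tool_pos': [0.266, -0.62, 0.23], 'orientation': [-3.14, 0.0, 0.405], 'force': [0.528, 0.54, -0.319], 'wrist_torque': [0.026, -0.004, -0.001], 'grip_force': 0.0, 'finger_gap': 0.086}
top [[429.08534892885564, 0.0, 290.1874979258651], [0.0, 429.08534892885564, 216.48499368673558], [0.0, 0.0, 1.0]] [[0.029, -0.999, -0.014], [-0.984, -0.026, -0.177], [0.176, 0.019, -0.984]] [-0.055, 0.522, 1.204]
side [[538.4280063549173, 0.0, 279.69838765494904], [0.0, 538.4280063549173, 212.7448057324089], [0.0, 0.0, 1.0]] [[0.842, -0.539, -0.025], [-0.266, -0.376, -0.888], [0.469, 0.754, -0.46]] [-0.453, 0.187, 1.535]
```

View pics/top0.png

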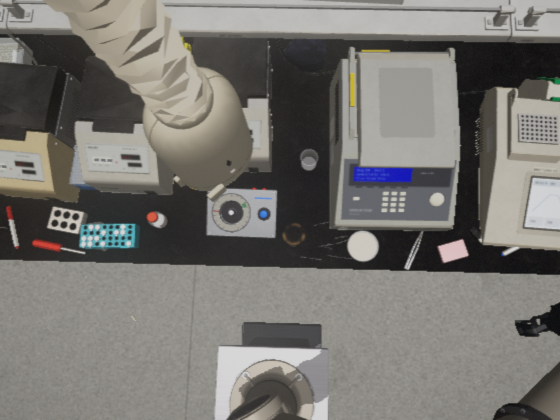

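View pics/side0.png

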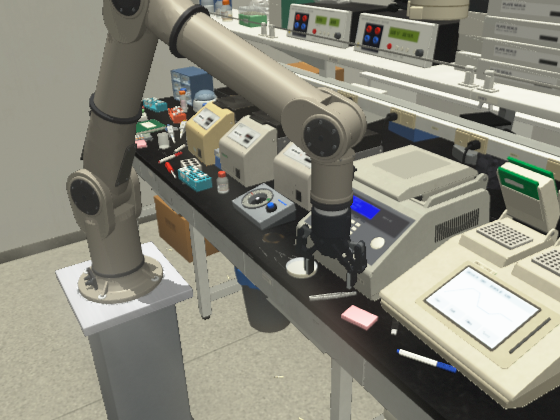

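The top view shows the console with its well at (231,212), its blue key at (264,214), the bottle at (156,218), the petri dish at (362,246), the forceps at (414,250) and a beige bulky object at (200,130). The side view shows the console at (265,200) and the gripper to the right at (330,250).

```bash
cat > h.py <<'E'
import numpy as np,cv2
from cell import get_obs, imaging
def pt(f,u,v,z=None):
    K=f["intrinsics"];d=np.array([(u-K[0,2])/K[0,0],(v-K[1,2])/K[1,1],1.])
    if z is None: z=np.median(f["range_z"][int(v)-1:int(v)+2,int(u)-1:int(u)+2])
    return f["R"].T@(d*z-f["t"])
def ray(f,u,v):
    K=f["intrinsics"];d=np.array([(u-K[0,2])/K[0,0],(v-K[1,2])/K[1,1],1.])
    return -f["R"].T@f["t"], f["R"].T@d
def onplane(f,u,v,p0,n):
    c,d=ray(f,u,v); return c+d*(n@(p0-c))/(n@d)
def proj(f,X):
    c=f["R"]@X+f["t"];p=f["intrinsics"]@c;return p[:2]/p[2]
def cloud(f):
    v,u=np.mgrid[:420,:560];K=f["intrinsics"];z=f["range_z"]
    c=np.stack([(u-K[0,2])/K[0,0]*z,(v-K[1,2])/K[1,1]*z,z],-1)
    return (c-f["t"])@f["R"]
E
python3 - <<'E'
from h import *
for n,px in (("top",[(231,212),(264,214),(200,130),(230,150),(120,40),(216,190),(156,218),(530,325),(255,195),(212,225)]),("side",[(262,199),(272,208),(330,130),(300,130)])):
    f=dict(np.load(n+"0.npz"))
    for p in px: print(n,p,pt(f,*p).round(3))
f=dict(np.load("top0.npz"));im=f["img"];hsv=cv2.cvtColor(im,cv2.COLOR_RGB2HSV)
m=cv2.inRange(hsv,(100,120,80),(125,255,255));m[:205]=0;m[225:]=0;m[:,:250]=0;m[:,280:]=0
ys,xs=np.nonzero(m);print("key",xs.mean(),ys.mean(),len(xs))
C=cloud(f)
# plane fit of panel
s=C[192:236,207:277].reshape(-1,3);s=s[(s[:,2]>.03)&(s[:,2]<.08)]
best=None
rng=np.random.default_rng(0)
for _ in range(500):
    a,b,c=s[rng.choice(len(s),3,0)];n=np.cross(b-a,c-a);n/=np.linalg.norm(n)+1e-12
    k=abs((s-a)@n)<.002
    if best is None or k.sum()>best.sum():best=k
q=s[best];c0=q.mean(0);n=np.linalg.svd(q-c0)[2][2];n*=np.sign(n[2]);print("plane",c0,n,len(q),"tilt",np.arccos(n[2]),"yaw",np.arctan2(-n[1],-n[0]))
cr=cv2.resize(im[180:245,200:285,::-1],None,fx=8,fy=8,interpolation=cv2.INTER_CUBIC);cv2.imwrite("pics/c.png",cr)
E
```

```text
top (231, 212) [0.531 0.132 0.052]
top (264, 214) [0.523 0.034 0.075]
top (200, 130) [0.435 0.02  0.937]
top (230, 150) [0.438 0.004 0.879]
top (120, 40) [0.438 0.037 1.062]
top (216, 190) [0.413 0.028 0.815]
top (156, 218) [0.502 0.34  0.082]
top (530, 325) [ 0.252 -0.557  0.34 ]
top (255, 195) [0.58  0.063 0.064]
top (212, 225) [0.492 0.187 0.043]
side (262, 199) [0.556 0.142 0.038]
side (272, 208) [0.524 0.022 0.062]
side (330, 130) [ 0.232 -0.658  0.572]
side (300, 130) [ 0.209 -0.605  0.563]
key 263.20754716981133 213.71698113207546 53
plane [0.52279997 0.08991352 0.05029057] [-0.25698491 -0.0076038   0.9663855 ] 1144 tilt 0.2600174150484831 yaw 0.029579891007458666
```

View pics/c.png

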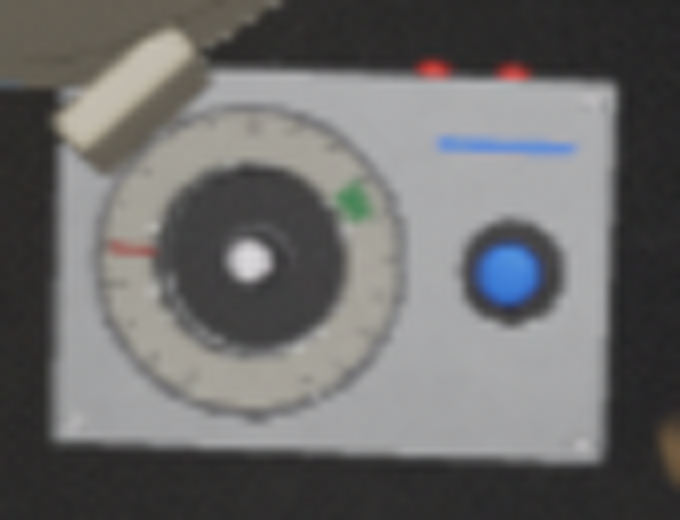

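The crop shows the pointer at (132,250), the green window at (354,202), the dial centre near (252,262) and the key at (510,273).

```bash
python3 - <<'E'
from h import *
f=dict(np.load("top0.npz"));s=dict(np.load("side0.npz"))
n0=np.array([-.257,-.0076,.9664]);c0=np.array([.5228,.0899,.0503])
P=lambda x,y,h:onplane(f,200+(x+.5)/8-.5,180+(y+.5)/8-.5,c0+h*n0,n0)
kn=P(248,261,.002);rim=P(251,262,.004);key=P(510,273,.022);ptr=P(132,250,.002);w=P(354,202,.002)
for k,v in dict(knob=kn,rim=rim,key=key,ptr=ptr,win=w).items():print(k,v.round(4))
a=np.arctan2
corners=[P(x,y,0) for x,y in((60,85),(616,85),(604,463),(52,440))];
e=corners[1]-corners[0],corners[2]-corners[3];yaw=[a(-v[0],v[1])for v in e];print("edges",[np.linalg.norm(v) for v in e],np.array([a(v[0],-v[1]) for v in e]))
print("key dir yaw",a((key-kn)[0],-(key-kn)[1]),np.linalg.norm(key-kn))
yaw=a((key-kn)[0],-(key-kn)[1])
X=np.array([np.cos(yaw)*np.cos(.25),np.sin(yaw)*np.cos(.25),np.sin(.25)]);Y=np.array([-np.sin(yaw),np.cos(yaw),0])
c=(kn+rim)/2
for v in(ptr,w):print("ang",a(-(v-c)@Y,(v-c)@X),np.linalg.norm(v-c))
C=cloud(f)
print("bulk min z",C[0:200,60:255,2][C[0:200,60:255,2]>.5].min(), "instr",C[150:235,330:460].reshape(-1,3).min(0),C[30:235,330:460,2].max(),"behind",C[60:190,75:270,2][C[60:190,75:270,2]<.5].max())
print("bulk in side",proj(s,np.array([.43,.02,.85])),proj(s,np.array([.413,.028,.815])))
E
```

```text
knob [0.5297 0.133  0.0545]
rim [0.529  0.1316 0.0564]
key [0.5243 0.0361 0.073 ]
ptr [0.5324 0.1753 0.0556]
win [0.5514 0.0948 0.06  ]
edges [np.float64(0.20165017210226813), np.float64(0.20207291223869395)] [ 0.02559092 -0.01347019]
key dir yaw -0.05512914246805368 0.09883326061815761
ang -1.5535316993386128 0.04307511618888603
ang 0.9765714460641983 0.04376036637526665
bulk min z 0.5000549419640077 instr [ 0.30255128 -0.55551861 -0.01089871] 1.2766956430823095 behind 0.23188027300294634
bulk in side [231.15253745 -60.105943  ] [224.69882587 -44.53266015]
```

```bash
python3 -m crank '[{"claw":0,"x":0.011,"y":0.038,"z":0.002},{"claw":0,"x":0.011,"y":0.038},{"claw":0,"x":0.011,"y":0.038},{"claw":0,"x":0.011,"y":0.038},{"claw":0,"x":0.011,"y":0.038},{"claw":0,"x":0.011,"y":0.038},{"claw":0,"x":0.011,"y":0.038},{"claw":0,"x":0.011,"y":0.038},{"claw":0,"x":0.018,"y":0.036},{"claw":0,"x":0.018,"y":0.036},{"claw":0,"x":0.018,"y":0.036},{"claw":0,"x":0.018,"y":0.036}]'
python3 -m crank '[{"claw":0.67,"x":0.009,"y":0.038},{"claw":0.67,"x":0.009,"y":0.038},{"claw":0.67,"x":0.009,"y":0.038},{"claw":0.67,"x":0.009,"y":0.038},{"claw":0.67,"x":0.009,"y":0.038},{"claw":0.67,"x":0.009,"y":0.038},{"claw":0.67,"x":0.009,"y":0.038},{"claw":0.67,"x":0.009,"y":0.038},{"claw":0.67},{"claw":0.67}]'
python3 - <<'E'
from h import *
o=get_obs();print({k:np.round(v,3).tolist() for k,v in o.items()})
f=imaging.grab_frame("wrist");cv2.imwrite("pics/w1.png",f["img"][:,:,::-1]);np.savez("w1.npz",**f)
E
```

```text
{'time_s': 0.1, 'q': [1.058, 0.478, 0.022, 1.556, -0.011, 1.109, -0.083], 'joint_velocities': [0.002, -0.003, -0.001, -0.005, -0.001, 0.003, 0.001], 'effort': [0.005, -59.776, 1.614, -28.195, 0.013, 0.005, 0.0], 'tool_pos': [0.266, -0.62, 0.23], 'orientation': [-3.14, 0.0, 0.405], 'force': [-0.463, 0.515, -0.466], 'wrist_torque': [-0.036, -0.006, 0.013], 'grip_force': 0.0, 'finger_gap': 0.085}schema error: expected keys claw, x, y, z, wx, wy, wz
schema error: expected keys claw, x, y, z, wx, wy, wz
```

View pics/w1.png

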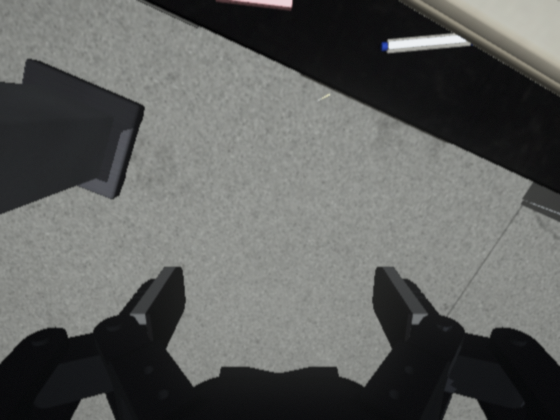

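The picture shows the floor and the open fingers; the move was refused because every key is needed.

```bash
python3 -m crank '[{"claw":0,"x":0.011,"y":0.038,"z":0.002,"wx":0,"wy":0,"wz":0},{"claw":0,"x":0.011,"y":0.038,"z":0,"wx":0,"wy":0,"wz":0},{"claw":0,"x":0.011,"y":0.038,"z":0,"wx":0,"wy":0,"wz":0},{"claw":0,"x":0.011,"y":0.038,"z":0,"wx":0,"wy":0,"wz":0},{"claw":0,"x":0.011,"y":0.038,"z":0,"wx":0,"wy":0,"wz":0},{"claw":0,"x":0.011,"y":0.038,"z":0,"wx":0,"wy":0,"wz":0},{"claw":0,"x":0.011,"y":0.038,"z":0,"wx":0,"wy":0,"wz":0},{"claw":0,"x":0.011,"y":0.038,"z":0,"wx":0,"wy":0,"wz":0},{"claw":0,"x":0.018,"y":0.036,"z":0,"wx":0,"wy":0,"wz":0},{"claw":0,"x":0.018,"y":0.036,"z":0,"wx":0,"wy":0,"wz":0},{"claw":0,"x":0.018,"y":0.036,"z":0,"wx":0,"wy":0,"wz":0},{"claw":0,"x":0.018,"y":0.036,"z":0,"wx":0,"wy":0,"wz":0}]'
python3 -m crank '[{"claw":0.67,"x":0.009,"y":0.038,"z":0,"wx":0,"wy":-0.05,"wz":0},{"claw":0.67,"x":0.009,"y":0.038,"z":0,"wx":0,"wy":-0.05,"wz":0},{"claw":0.67,"x":0.009,"y":0.038,"z":0,"wx":0,"wy":-0.05,"wz":0},{"claw":0.67,"x":0.009,"y":0.038,"z":0,"wx":0,"wy":-0.05,"wz":0},{"claw":0.67,"x":0.009,"y":0.038,"z":0,"wx":0,"wy":-0.05,"wz":0},{"claw":0.67,"x":0.009,"y":0.038,"z":0,"wx":0,"wy":0,"wz":0},{"claw":0.67,"x":0.009,"y":0.038,"z":0,"wx":0,"wy":0,"wz":0},{"claw":0.67,"x":0.009,"y":0.038,"z":0,"wx":0,"wy":0,"wz":0},{"claw":0.67,"x":0,"y":0,"z":0,"wx":0,"wy":0,"wz":0},{"claw":0.67,"x":0,"y":0,"z":0,"wx":0,"wy":0,"wz":0}]'
python3 - <<'E'
from h import *
o=get_obs();print({k:np.round(v,3).tolist() for k,v in o.items()})
f=imaging.grab_frame("wrist");cv2.imwrite("pics/w2.png",f["img"][:,:,::-1]);np.savez("w2.npz",**f)
E
```

```text
time_s: 1.15
tool_pos: [0.4261, -0.1707, 0.2334]
orientation: [3.141, -0.0, 0.404]
force: [1.1, -0.7, 0.3]
finger_gap: 0.0852
grip_force: 0.0
time_s: 1.98
tool_pos: [0.4977, 0.1343, 0.2332]
orientation: [3.042, -0.23, 0.421]
force: [-0.3, -1.1, -0.4]
finger_gap: 0.0281
grip_force: 0.0
{'time_s': 1.983, 'q': [0.068, 0.133, -0.557, 2.073, 0.269, 0.749, -1.817], 'joint_velocities': [0.041, -0.017, 0.049, 0.037, -0.004, 0.006, 0.022], 'effort': [-1.842, -32.522, -3.062, -27.616, 0.43, -1.036, -0.299], 'tool_pos': [0.498, 0.134, 0.233], 'orientation': [3.042, -0.23, 0.421], 'force': [-0.28, -1.088, -0.371], 'wrist_torque': [-0.059, 0.272, 0.034], 'grip_force': 0.0, 'finger_gap': 0.028}
```

View pics/w2.png

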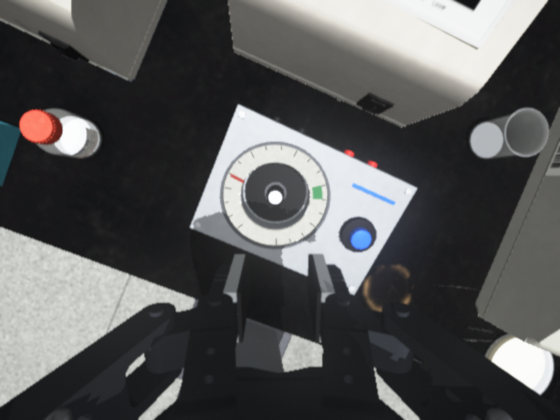

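The wrist view shows the dial centre and silver knob top at (275,197), pointer at (237,178), green window at (318,193), blue key at (361,240), the fingers at (236,290)/(320,290).

```bash
cat > meas.py <<'E'
from h import *
def meas(f,hint=None,plane=None,verbose=True):
    im=f["img"];hsv=cv2.cvtColor(im,cv2.COLOR_RGB2HSV)
    def blob(m,near,mina=4):
        n,l,s,c=cv2.connectedComponentsWithStats(m.astype(np.uint8))
        k=[i for i in range(1,n) if s[i,4]>=mina and np.hypot(*(c[i]-near))<40]
        k=min(k,key=lambda i:np.hypot(*(c[i]-near)));return c[k],s[k,4]
    h,s,v=[hsv[...,i].astype(int) for i in range(3)]
    H=hint or dict(knob=(275,197),key=(361,240),ptr=(237,178),win=(318,193))
    M=dict(knob=(v>225)&(s<30),key=(h>100)&(h<125)&(s>140)&(v>120),ptr=((h<8)|(h>172))&(s>90),win=(h>50)&(h<85)&(s>90))
    px={}
    for k in H:
        try: px[k],a=blob(M[k],H[k]); print(k,px[k].round(1),a)
        except ValueError: print(k,"not found")
    return px
def planefit(s,tol=.0015):
    rng=np.random.default_rng(0);best=None
    for _ in range(600):
        a,b,c=s[rng.choice(len(s),3,0)];n=np.cross(b-a,c-a);n/=np.linalg.norm(n)+1e-12
        k=abs((s-a)@n)<tol
        if best is None or k.sum()>best.sum():best=k
    q=s[best];c0=q.mean(0);n=np.linalg.svd(q-c0)[2][2];n*=np.sign(n[2]);return c0,n,len(q)
def angle(c,v,yaw):
    X=np.array([np.cos(yaw)*np.cos(.25),np.sin(yaw)*np.cos(.25),np.sin(.25)]);Y=np.array([-np.sin(yaw),np.cos(yaw),0])
    return np.arctan2(-(v-c)@Y,(v-c)@X)
E
python3 - <<'E'
from meas import *
f=dict(np.load("w2.npz"));px=meas(f)
C=cloud(f);s=C[100:300,190:420].reshape(-1,3)
s=s[(s[:,2]>.02)&(s[:,2]<.09)&(s[:,1]<.22)];c0,n,N=planefit(s);print(c0,n,N,np.arccos(n[2]),np.arctan2(-n[1],-n[0]))
H=dict(knob=.002,key=.022,ptr=.002,win=.002)
P={k:onplane(f,*px[k],c0+H[k]*n,n) for k in px}
for k in P:print(k,P[k].round(4), (pt(f,*px[k])-c0)@n)
d=P["key"]-P["knob"];yaw=np.arctan2(d[0],-d[1]);print("yaw",yaw,np.linalg.norm(d-n*(d@n)))
for k in("ptr","win"):print(k,angle(P["knob"],P[k],yaw),np.linalg.norm(P[k]-P["knob"]))
# other cue: panel long edge (top corners/bottom corners from viewed px)
for a,b in(((239,107),(416,187)),((191,228),(356,294))):
    e=onplane(f,*b,c0,n)-onplane(f,*a,c0,n);print("edge yaw",np.arctan2(e[0],-e[1]),np.linalg.norm(e))
# well circle: dark region
g=cv2.cvtColor(f["img"],cv2.COLOR_RGB2GRAY);m=((g<110)&(g>0)).astype(np.uint8);m[:, :240]*=1
k=np.zeros_like(m);cv2.circle(k,(275,197),40,1,-1);m&=k
cs=max(cv2.findContours(m,0,1)[0],key=cv2.contourArea);E=cv2.fitEllipse(cs);print(E)
print("well c",onplane(f,*E[0],c0+.003*n,n))
t=dict(np.load("top0.npz"));print("top proj knob,key",proj(t,P["knob"]),proj(t,P["key"]))
o=get_obs();print(o["tool_pos"],o["orientation"])
E
```

```text
knob [274.7 197. ] 134
key [360.5 238.6] 364
ptr [237. 178.] 31
win [317.  192.2] 74
[0.53952143 0.09719045 0.05567071] [-0.24679964  0.00359132  0.96905987] 12384 0.24940330459351776 -0.014550516399100712
knob [0.5304 0.1334 0.0553] 0.0026571314998750893
key [0.5252 0.0385 0.0749] 0.022249709498680402
ptr [0.5334 0.1766 0.0559] 0.00386297565182213
win [0.5519 0.0954 0.0609] 0.00456442869362487
yaw -0.05533677447616503 0.09495123372906912
ptr -1.55450063889764 0.04330730878146575
win 0.9890812883880646 0.04397426635464395
edge yaw -0.0030403138289357558 0.1963577223450517
edge yaw -0.003853630842096558 0.199909609397586
((275.1244812011719, 194.93173217773438), (62.00695037841797, 64.84123992919922), 32.724918365478516)
well c [0.53256224 0.13400548 0.0568577 ]
top proj knob,key [230.40249914 211.88081652] [262.41612259 213.25187312]
[0.49745751 0.13200733 0.2328934 ] [ 3.04159233 -0.22832772  0.41809999]
```

```bash
cat > go.py <<'E'
from h import *
from scipy.spatial.transform import Rotation as Ro
import sys
kn=np.array([.5304,.1335,.0553]);n=np.array([-.247,.002,.969]);n/=np.linalg.norm(n)
def rep(s):
    o=get_obs();R=Ro.from_euler("xyz",o["orientation"]).as_matrix();z=R[:,2]
    print("t",o["time_s"],"dpos",(kn+s*n-o["tool_pos"]).round(4),"tiltrotvec",np.cross(z,-n).round(4),"q7",o["q"][6].round(3),"gap",o["finger_gap"],"grip",o["grip_force"],"F",np.round(o["force"],1),"M",np.round(o["wrist_torque"],2))
    d=o["tool_pos"]-kn;print("height along n",d@n,"lateral",(d-n*(d@n)).round(4))
if __name__=="__main__":rep(float(sys.argv[1]))
E
python3 go.py 0.03
```

```text
t 2.0333 dpos [ 0.0255  0.0016 -0.1485] tiltrotvec [-0.0021 -0.0007 -0.0005] q7 -1.816 gap 0.028125177358421127 grip 0.0 F [ 0.3 -1.1 -0.2] M [-0.03  0.3   0.04]
height along n 0.18022415468992894 lateral [ 0.0116 -0.0019  0.003 ]
```

```bash
python3 -m crank '[{"claw":0.67,"x":0.0042,"y":0.0003,"z":-0.0247,"wx":-0.002,"wy":0,"wz":0},{"claw":0.67,"x":0.0042,"y":0.0003,"z":-0.0247,"wx":0,"wy":0,"wz":0},{"claw":0.67,"x":0.0042,"y":0.0003,"z":-0.0247,"wx":0,"wy":0,"wz":0},{"claw":0.67,"x":0.0042,"y":0.0003,"z":-0.0247,"wx":0,"wy":0,"wz":0},{"claw":0.67,"x":0.0042,"y":0.0003,"z":-0.0247,"wx":0,"wy":0,"wz":0},{"claw":0.67,"x":0.0042,"y":0.0003,"z":-0.0247,"wx":0,"wy":0,"wz":0},{"claw":0.67,"x":0,"y":0,"z":0,"wx":0,"wy":0,"wz":0},{"claw":0.67,"x":0,"y":0,"z":0,"wx":0,"wy":0,"wz":0}]'
python3 - <<'E'
from go import *
f=imaging.grab_frame("wrist");cv2.imwrite("pics/w3.png",f["img"][:,:,::-1]);np.savez("w3.npz",**f)
rep(.03); print("knob px",proj(f,kn),"well",proj(f,kn-.022*n),"tcp",proj(f,get_obs()["tool_pos"]))
E
```

```text
time_s: 2.7
tool_pos: [0.5221, 0.1314, 0.0842]
orientation: [3.039, -0.225, 0.415]
force: [-0.9, 0.3, 0.3]
finger_gap: 0.0284
grip_force: 0.0
t 2.75 dpos [ 0.      0.0013 -0.0012] tiltrotvec [ 0.001  -0.      0.0002] q7 -2.146 gap 0.02832065448872386 grip 0.0 F [-0.5  0.4 -0. ] M [ 0.02  0.26 -0.  ]
height along n 0.03117869217218583 lateral [ 0.0003 -0.0013  0.0001]
knob px [275.47851983 242.15025901] well [275.7485311  228.61921635] tcp [277.6571403  267.94531259]
```

View pics/w3.png

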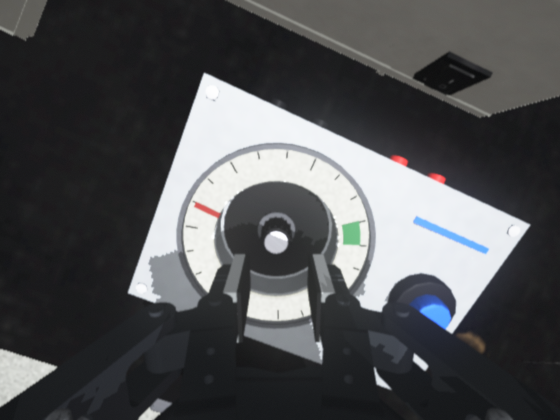

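The view shows the silver disc at (276,241), midway between finger tips (243,262) and (313,262); pointer (207,210), window (351,233), key (432,312).

```bash
python3 -m crank '[{"claw":0.67,"x":0.0029,"y":0.0006,"z":-0.0114,"wx":0,"wy":0,"wz":0},{"claw":0.67,"x":0.0029,"y":0.0004,"z":-0.0114,"wx":0,"wy":0,"wz":0},{"claw":0.67,"x":0.0029,"y":0,"z":-0.0114,"wx":0,"wy":0,"wz":0},{"claw":0.67,"x":0.0029,"y":0,"z":-0.0114,"wx":0,"wy":0,"wz":0},{"claw":0.67,"x":0,"y":0,"z":0,"wx":0,"wy":0,"wz":0}]'
python3 go.py -0.016
python3 -m crank '[{"claw":1,"x":0,"y":0,"z":0,"wx":0,"wy":0,"wz":0},{"claw":1,"x":0,"y":0,"z":0,"wx":0,"wy":0,"wz":0},{"claw":1,"x":0,"y":0,"z":0,"wx":0,"wy":0,"wz":0},{"claw":1,"x":0,"y":0,"z":0,"wx":0,"wy":0,"wz":0}]'
python3 go.py -0.016
```

```text
time_s: 3.17
tool_pos: [0.5352, 0.1337, 0.04]
orientation: [3.039, -0.229, 0.416]
force: [-0.0, 0.6, -0.3]
finger_gap: 0.0282
grip_force: 0.0
t 3.1667 dpos [-0.0009 -0.0002 -0.0002] tiltrotvec [0.0005 0.0013 0.0001] q7 -2.256 gap 0.02816259480927346 grip 0.0 F [-0.   0.6 -0.3] M [-0.01  0.31  0.01]
height along n -0.016021217657840137 lateral [0.0009 0.0002 0.0002]
time_s: 3.5
tool_pos: [0.5352, 0.134, 0.041]
orientation: [3.039, -0.23, 0.416]
force: [-4.1, -2.2, 8.4]
finger_gap: 0.0152
grip_force: 59.1
t 3.5 dpos [-0.0009 -0.0006 -0.0012] tiltrotvec [0.0002 0.0023 0.    ] q7 -2.256 gap 0.015155271746582164 grip 59.05923843383789 F [-4.1 -2.2  8.4] M [-0.39  0.5  -0.08]
height along n -0.015077434801057173 lateral [0.0011 0.0006 0.0003]
```

```bash
python3 -m crank '[{"claw":1,"x":0,"y":0,"z":0,"wx":0.0297,"wy":0,"wz":-0.1163},{"claw":1,"x":0,"y":0,"z":0,"wx":0.0297,"wy":0,"wz":-0.1163},{"claw":1,"x":0,"y":0,"z":0,"wx":0.0297,"wy":0,"wz":-0.1163},{"claw":1,"x":0,"y":0,"z":0,"wx":0.0297,"wy":0,"wz":-0.1163},{"claw":1,"x":0,"y":0,"z":0,"wx":0.0297,"wy":0,"wz":-0.1163},{"claw":1,"x":0,"y":0,"z":0,"wx":0.0297,"wy":0,"wz":-0.1163},{"claw":1,"x":0,"y":0,"z":0,"wx":0.0297,"wy":0,"wz":-0.1163},{"claw":1,"x":0,"y":0,"z":0,"wx":0.0297,"wy":0,"wz":-0.1163},{"claw":1,"x":0,"y":0,"z":0,"wx":0.0297,"wy":0,"wz":-0.1163},{"claw":1,"x":0,"y":0,"z":0,"wx":0.0297,"wy":0,"wz":-0.1163},{"claw":1,"x":0,"y":0,"z":0,"wx":0,"wy":0,"wz":0}]'
cat > look.py <<'E'
from go import *
from meas import planefit,angle
import sys
rep(-.016)
def find(f,name,yaw=-.005,dmin=.036,dmax=.051,h=.002):
    hsv=cv2.cvtColor(f["img"],cv2.COLOR_RGB2HSV).astype(int);H,S,V=hsv[...,0],hsv[...,1],hsv[...,2]
    for nm,m in(("ptr",((H<8)|(H>172))&(S>80)&(V>50)),("win",(H>50)&(H<85)&(S>80)&(V>40))):
        y,x=np.nonzero(m);P=[onplane(f,a,b,kn,n) for a,b in zip(x,y)]
        P=np.array([p for p in P if dmin<np.linalg.norm(p-kn)<dmax])
        if len(P): 
            A=np.unwrap([angle(kn,p,yaw) for p in P]); print(name,nm,len(P),"mean",A.mean().round(3),"min/max",A.min().round(3),A.max().round(3))
        else: print(name,nm,"none")
for c in ("wrist","top","side"):
    f=imaging.grab_frame(c);np.savez(c+"L.npz",**f);cv2.imwrite(f"pics/{c}{sys.argv[1]}.png",f["img"][:,:,::-1]);find(f,c)
E
python3 look.py a; python3 - <<'E'
import sys;sys.argv=["x","b"]
import numpy as np
from look import find
find(dict(np.load("w3.npz")),"w3");find(dict(np.load("w2.npz")),"w2");find(dict(np.load("top0.npz")),"top0")
E
```

```text
time_s: 4.42
tool_pos: [0.5349, 0.1326, 0.0409]
orientation: [-2.962, -0.174, -0.819]
force: [-4.4, -5.8, 11.8]
finger_gap: 0.015
grip_force: 59.5
t 4.4167 dpos [-0.0006  0.0008 -0.0011] tiltrotvec [ 0.0004 -0.0005  0.0001] q7 -2.941 gap 0.01502318265476253 grip 59.48074400424957 F [-4.4 -5.8 11.8] M [-1.39  0.36 -0.31]
height along n -0.015120212960572433 lateral [ 0.0008 -0.0008  0.0002]
wrist ptr 235 mean -0.425 min/max -0.469 -0.383
wrist win 685 mean 1.042 min/max 0.897 1.191
top ptr 2 mean -0.41 min/max -0.446 -0.373
top win 6 mean 1.07 min/max 0.986 1.16
side ptr 1 mean -0.391 min/max -0.391 -0.391
side win 2 mean 1.144 min/max 1.135 1.153
t 4.5667 dpos [-0.0006  0.0009 -0.0011] tiltrotvec [ 0.0003 -0.0006  0.0001] q7 -2.941 gap 0.015361300442886779 grip 59.44521367549896 F [-3.4 -6.1 12.1] M [-1.26  0.39 -0.4 ]
height along n -0.015128308022377697 lateral [ 0.0008 -0.0009  0.0002]
wrist ptr 238 mean -0.425 min/max -0.469 -0.382
wrist win 684 mean 1.042 min/max 0.897 1.192
top ptr 1 mean -0.446 min/max -0.446 -0.446
top win 6 mean 1.07 min/max 0.986 1.16
side ptr 1 mean -0.391 min/max -0.391 -0.391
side win 2 mean 1.144 min/max 1.135 1.153
w3 ptr 136 mean -1.506 min/max -1.544 -1.47
w3 win 320 mean 1.037 min/max 0.897 1.175
w2 ptr 35 mean -1.508 min/max -1.542 -1.478
w2 win 84 mean 1.038 min/max 0.91 1.155
top0 ptr 4 mean -1.537 min/max -1.544 -1.53
top0 win 6 mean 1.07 min/max 0.986 1.16
```

```bash
python3 -m crank '[{"claw":0.67,"x":0,"y":0,"z":0,"wx":0,"wy":0,"wz":0},{"claw":0.67,"x":0,"y":0,"z":0,"wx":0,"wy":0,"wz":0},{"claw":0.67,"x":0,"y":0,"z":0,"wx":0,"wy":0,"wz":0},{"claw":0.67,"x":-0.005,"y":0,"z":0.0195,"wx":0,"wy":0,"wz":0},{"claw":0.67,"x":-0.005,"y":0,"z":0.0195,"wx":0,"wy":0,"wz":0},{"claw":0.67,"x":0,"y":0,"z":0,"wx":-0.0297,"wy":0,"wz":0.1163},{"claw":0.67,"x":0,"y":0,"z":0,"wx":-0.0297,"wy":0,"wz":0.1163},{"claw":0.67,"x":0,"y":0,"z":0,"wx":-0.0297,"wy":0,"wz":0.1163},{"claw":0.67,"x":0,"y":0,"z":0,"wx":-0.0297,"wy":0,"wz":0.1163},{"claw":0.67,"x":0,"y":0,"z":0,"wx":-0.0297,"wy":0,"wz":0.1163},{"claw":0.67,"x":0,"y":0,"z":0,"wx":-0.0297,"wy":0,"wz":0.1163},{"claw":0.67,"x":0,"y":0,"z":0,"wx":-0.0297,"wy":0,"wz":0.1163}]'
python3 -c "
from go import *
rep(.025);print(get_obs()['q'].round(3) if hasattr(get_obs()['q'],'round') else get_obs()['q'])"
python3 -m crank '[{"claw":0.67,"x":0,"y":0,"z":0,"wx":-0.0297,"wy":0,"wz":0.1163},{"claw":0.67,"x":0,"y":0,"z":0,"wx":-0.0297,"wy":0,"wz":0.1163},{"claw":0.67,"x":0,"y":0,"z":0,"wx":-0.0297,"wy":0,"wz":0.1163},{"claw":0.67,"x":0,"y":0,"z":0,"wx":-0.0297,"wy":0,"wz":0.1163},{"claw":0.67,"x":0,"y":0,"z":0,"wx":-0.0297,"wy":0,"wz":0.1163},{"claw":0.67,"x":0,"y":0,"z":0,"wx":-0.0297,"wy":0,"wz":0.1163},{"claw":0.67,"x":0,"y":0,"z":0,"wx":-0.0297,"wy":0,"wz":0.1163},{"claw":0.67,"x":0,"y":0,"z":0,"wx":-0.0297,"wy":0,"wz":0.1163},{"claw":0.67,"x":0,"y":0,"z":0,"wx":-0.0297,"wy":0,"wz":0.1163},{"claw":0.67,"x":0,"y":0,"z":0,"wx":0,"wy":0,"wz":0}]'
python3 look.py c;python3 -c "
from go import *
print(get_obs()['q'],get_obs()['orientation'])"
```

```text
time_s: 5.72
tool_pos: [0.5246, 0.1349, 0.0786]
orientation: [3.127, -0.249, 0.053]
force: [-0.7, 0.2, 0.1]
finger_gap: 0.028
grip_force: 0.0
t 5.7167 dpos [-0.0004 -0.0014  0.0009] tiltrotvec [-0.0009 -0.0001 -0.0002] q7 -2.297 gap 0.028042600829567797 grip 0.0 F [-0.7  0.2  0.1] M [-0.03  0.28 -0.01]
height along n 0.024012314238971794 lateral [0.0001 0.0014 0.    ]
[-0.348  0.381 -0.098  2.176  0.385  0.384 -2.297]
time_s: 6.55
tool_pos: [0.5246, 0.1347, 0.0785]
orientation: [2.913, -0.106, 1.142]
force: [0.4, 0.5, -0.2]
finger_gap: 0.0281
grip_force: 0.0
t 6.55 dpos [ 0.0097 -0.0012 -0.0387] tiltrotvec [-0.0012  0.0016 -0.0003] q7 -1.421 gap 0.028133711440985996 grip 0.0 F [ 0.4  0.5 -0.2] M [ 0.09  0.22 -0.03]
height along n 0.02394483277219868 lateral [0.0001 0.0011 0.    ]
wrist ptr 144 mean -0.421 min/max -0.457 -0.377
wrist win 36 mean 0.928 min/max 0.895 0.985
top ptr none
top win 6 mean 1.07 min/max 0.986 1.16
side ptr 1 mean -0.391 min/max -0.391 -0.391
side win 2 mean 1.144 min/max 1.135 1.153
[-0.12520517  0.40173011 -0.36117906  2.16301997  0.60948505  0.44061273
 -1.42759051] [ 2.9138038  -0.10715789  1.1339746 ]
```

```bash
python3 -m crank '[{"claw":0.67,"x":0.0032,"y":-0.0006,"z":-0.0124,"wx":0,"wy":0,"wz":0},{"claw":0.67,"x":0.0032,"y":-0.0005,"z":-0.0124,"wx":0,"wy":0,"wz":0},{"claw":0.67,"x":0.003,"y":0,"z":-0.0124,"wx":0,"wy":0,"wz":0},{"claw":0.67,"x":0,"y":0,"z":0,"wx":0,"wy":0,"wz":0},{"claw":1,"x":0,"y":0,"z":0,"wx":0,"wy":0,"wz":0},{"claw":1,"x":0,"y":0,"z":0,"wx":0,"wy":0,"wz":0},{"claw":1,"x":0,"y":0,"z":0,"wx":0,"wy":0,"wz":0},{"claw":1,"x":0,"y":0,"z":0,"wx":0,"wy":0,"wz":0}]'
python3 go.py -0.0145
python3 -m crank '[{"claw":1,"x":0,"y":0,"z":0,"wx":0.0297,"wy":0,"wz":-0.1163},{"claw":1,"x":0,"y":0,"z":0,"wx":0.0297,"wy":0,"wz":-0.1163},{"claw":1,"x":0,"y":0,"z":0,"wx":0.0297,"wy":0,"wz":-0.1163},{"claw":1,"x":0,"y":0,"z":0,"wx":0.0297,"wy":0,"wz":-0.1163},{"claw":1,"x":0,"y":0,"z":0,"wx":0.0297,"wy":0,"wz":-0.1163},{"claw":1,"x":0,"y":0,"z":0,"wx":0.0297,"wy":0,"wz":-0.1163},{"claw":1,"x":0,"y":0,"z":0,"wx":0.0297,"wy":0,"wz":-0.1163},{"claw":1,"x":0,"y":0,"z":0,"wx":0.0297,"wy":0,"wz":-0.1163},{"claw":1,"x":0,"y":0,"z":0,"wx":0.0297,"wy":0,"wz":-0.1163},{"claw":1,"x":0,"y":0,"z":0,"wx":0.0297,"wy":0,"wz":-0.1163},{"claw":1,"x":0,"y":0,"z":0,"wx":0,"wy":0,"wz":0}]'
python3 look.py d
```

```text
time_s: 7.37
tool_pos: [0.5337, 0.1333, 0.0413]
orientation: [2.914, -0.106, 1.137]
force: [1.7, 0.5, -7.9]
finger_gap: 0.0156
grip_force: 58.7
t 7.3667 dpos [ 0.0003  0.0002 -0.0001] tiltrotvec [-0.0007  0.0014 -0.0002] q7 -1.507 gap 0.015599339213582742 grip 58.714755177497864 F [ 1.7  0.5 -7.9] M [0.12 0.38 0.03]
height along n -0.014345204892041885 lateral [-0.0002 -0.0002 -0.0001]
time_s: 8.28
tool_pos: [0.5336, 0.1335, 0.0413]
orientation: [-3.123, -0.248, -0.081]
force: [1.4, 0.9, -6.8]
finger_gap: 0.0151
grip_force: 58.8
t 8.2833 dpos [ 0.0008  0.     -0.0015] tiltrotvec [-0.0003 -0.001  -0.0001] q7 -2.4 gap 0.015091836928840517 grip 58.821160197257996 F [ 1.4  0.9 -6.8] M [0.07 0.5  0.01]
height along n -0.014359582176772539 lateral [-0.0004 -0.     -0.0001]
wrist ptr 249 mean 0.779 min/max 0.735 0.831
wrist win 609 mean 1.037 min/max 0.89 1.185
top ptr none
top win 6 mean 1.07 min/max 0.986 1.16
side ptr 2 mean 0.886 min/max 0.884 0.887
side win 4 mean 1.08 min/max 1.011 1.153
```

```bash
python3 -m crank '[{"claw":1,"x":0,"y":0,"z":0,"wx":0.0215,"wy":0,"wz":-0.0843},{"claw":1,"x":0,"y":0,"z":0,"wx":0.0215,"wy":0,"wz":-0.0843},{"claw":1,"x":0,"y":0,"z":0,"wx":0.0215,"wy":0,"wz":-0.0843},{"claw":1,"x":0,"y":0,"z":0,"wx":0,"wy":0,"wz":0},{"claw":0.67,"x":0,"y":0,"z":0,"wx":0,"wy":0,"wz":0},{"claw":0.67,"x":0,"y":0,"z":0,"wx":0,"wy":0,"wz":0},{"claw":0.67,"x":0,"y":0,"z":0,"wx":0,"wy":0,"wz":0},{"claw":0.67,"x":-0.005,"y":0,"z":0.0195,"wx":0,"wy":0,"wz":0},{"claw":0.67,"x":-0.005,"y":0,"z":0.0195,"wx":0,"wy":0,"wz":0},{"claw":0.67,"x":-0.005,"y":0,"z":0.0195,"wx":0,"wy":0,"wz":0},{"claw":0.67,"x":-0.005,"y":0,"z":0.0195,"wx":0,"wy":0,"wz":0},{"claw":0.67,"x":-0.005,"y":0,"z":0.0195,"wx":0,"wy":0,"wz":0}]'
python3 look.py e; python3 - <<'E'
from go import *
f=dict(np.load("wristL.npz"));hsv=cv2.cvtColor(f["img"],cv2.COLOR_RGB2HSV)
m=cv2.inRange(hsv,(100,140,100),(125,255,255));k,l,s,c=cv2.connectedComponentsWithStats(m)
for i in range(1,k):
    if s[i,4]>30: p=onplane(f,*c[i],kn+.020*n,n);print(c[i].round(1),s[i,4],p.round(4),"to key", "dist",np.linalg.norm(p-kn))
E
```

```text
time_s: 9.43
tool_pos: [0.5092, 0.1331, 0.1403]
orientation: [-3.059, -0.236, -0.345]
force: [0.9, 0.3, -0.7]
finger_gap: 0.0284
grip_force: 0.0
t 9.4333 dpos [ 0.0251  0.0004 -0.1005] tiltrotvec [-0.0007  0.0003 -0.0002] q7 -2.525 gap 0.028386904607858268 grip 0.0 F [ 0.9  0.3 -0.7] M [-0.03  0.27  0.04]
height along n 0.0875964195220251 lateral [ 0.0005 -0.0006  0.0001]
wrist ptr 75 mean 1.033 min/max 0.999 1.072
wrist win 106 mean 1.044 min/max 0.905 1.18
top ptr 3 mean 1.056 min/max 1.044 1.075
top win none
side ptr 1 mean 1.039 min/max 1.039 1.039
side win none
[404.6 109.1] 88 [0.5701 0.0338 0.0863] to key dist 0.11167175649314216
[413.9 180.4] 783 [0.525  0.0379 0.0748] to key dist 0.09769143595251069
```

View pics/wriste.png

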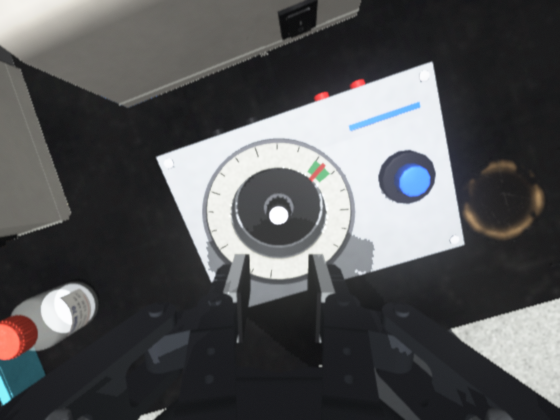

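The view shows the red pointer centred in the green window at (318,171) and the blue key at (413,180).

```bash
python3 -m crank '[{"claw":1,"x":0.001,"y":-0.0317,"z":0,"wx":0,"wy":0,"wz":0},{"claw":1,"x":0.001,"y":-0.0317,"z":0,"wx":0,"wy":0,"wz":0},{"claw":1,"x":0.001,"y":-0.0317,"z":0,"wx":0,"wy":0,"wz":0},{"claw":1,"x":0,"y":0,"z":-0.017,"wx":0,"wy":0,"wz":0},{"claw":1,"x":0,"y":0,"z":0,"wx":0,"wy":0,"wz":0},{"claw":1,"x":0,"y":0,"z":0,"wx":0,"wy":0,"wz":0}]'
cat > k.py <<'E'
from go import *
key=np.array([.525,.0382,.0748]);o=get_obs();d=o["tool_pos"]-key;h=d@n
print("height",h.round(4),"lat",(d-h*n).round(4),"F.n",(np.array(o["force"])@n).round(2),"gap",o["finger_gap"],"t",o["time_s"])
E
python3 k.py
```

```text
time_s: 10.08
tool_pos: [0.5113, 0.0379, 0.1206]
orientation: [-3.061, -0.233, -0.345]
force: [-0.1, 0.2, 0.5]
finger_gap: -0.0004
grip_force: 0.0
height 0.0478 lat [-0.0019 -0.0004 -0.0005] F.n 0.53 gap -0.000369100739105393 t 10.0833
```

```bash
python3 -m crank '[{"claw":1,"x":0.0042,"y":0,"z":-0.014,"wx":0,"wy":0,"wz":0},{"claw":1,"x":0.0042,"y":0,"z":-0.014,"wx":0,"wy":0,"wz":0},{"claw":1,"x":0.0042,"y":0,"z":-0.014,"wx":0,"wy":0,"wz":0},{"claw":1,"x":0,"y":0,"z":0,"wx":0,"wy":0,"wz":0}]';python3 k.py
python3 -m crank '[{"claw":1,"x":0.0005,"y":0,"z":-0.002,"wx":0,"wy":0,"wz":0},{"claw":1,"x":0.0005,"y":0,"z":-0.002,"wx":0,"wy":0,"wz":0},{"claw":1,"x":0.0005,"y":0,"z":-0.002,"wx":0,"wy":0,"wz":0},{"claw":1,"x":0,"y":0,"z":0,"wx":0,"wy":0,"wz":0}]';python3 k.py
```

```text
time_s: 10.42
tool_pos: [0.5242, 0.0398, 0.078]
orientation: [-3.061, -0.233, -0.342]
force: [-0.1, 0.5, 0.2]
finger_gap: -0.0002
grip_force: 0.0
height 0.0033 lat [0.     0.0016 0.    ] F.n 0.2 gap -0.00021722790036343324 t 10.4167
time_s: 10.75
tool_pos: [0.5263, 0.0385, 0.0742]
orientation: [-3.059, -0.236, -0.345]
force: [0.2, 0.1, -0.4]
finger_gap: -0.0001
grip_force: 0.0
height -0.0009 lat [0.0011 0.0003 0.0003] F.n -0.39 gap -6.822589347977677e-05 t 10.75
```

```bash
python3 -m crank '[{"claw":1,"x":0.0004,"y":0,"z":-0.0015,"wx":0,"wy":0,"wz":0},{"claw":1,"x":0.0004,"y":0,"z":-0.0015,"wx":0,"wy":0,"wz":0},{"claw":1,"x":0,"y":0,"z":0,"wx":0,"wy":0,"wz":0}]';python3 k.py
python3 -m crank '[{"claw":1,"x":0.0004,"y":0,"z":-0.0015,"wx":0,"wy":0,"wz":0},{"claw":1,"x":0.0004,"y":0,"z":-0.0015,"wx":0,"wy":0,"wz":0},{"claw":1,"x":0,"y":0,"z":0,"wx":0,"wy":0,"wz":0}]';python3 k.py
```

```text
time_s: 11.0
tool_pos: [0.5272, 0.0384, 0.071]
orientation: [-3.059, -0.236, -0.346]
force: [-1.4, 1.1, 1.6]
finger_gap: -0.0002
grip_force: 1.5
height -0.0042 lat [0.0012 0.0002 0.0003] F.n 1.94 gap -0.00024174641065170764 t 11.0
time_s: 11.25
tool_pos: [0.528, 0.0383, 0.0681]
orientation: [-3.059, -0.235, -0.346]
force: [-3.3, 1.2, 7.4]
finger_gap: -0.0002
grip_force: 4.3
height -0.0072 lat [0.0012 0.0001 0.0003] F.n 8.02 gap -0.00023595328882396259 t 11.25
```

```bash
python3 -m crank '[{"claw":1,"x":0.0004,"y":0,"z":-0.0015,"wx":0,"wy":0,"wz":0},{"claw":1,"x":0,"y":0,"z":0,"wx":0,"wy":0,"wz":0},{"claw":1,"x":0,"y":0,"z":0,"wx":0,"wy":0,"wz":0}]';python3 k.py
```

```text
time_s: 11.5
tool_pos: [0.5282, 0.0384, 0.0678]
orientation: [-3.059, -0.236, -0.346]
force: [-12.1, 0.2, 26.4]
finger_gap: -0.0002
grip_force: 14.4
height -0.0076 lat [0.0013 0.0002 0.0003] F.n 28.55 gap -0.00020199953745143128 t 11.5
```

Bottomed (28 N, stiff). Release, back away and check.

```bash
python3 -m crank '[{"claw":1,"x":-0.001,"y":0,"z":0.004,"wx":0,"wy":0,"wz":0},{"claw":1,"x":-0.005,"y":0,"z":0.0195,"wx":0,"wy":0,"wz":0},{"claw":1,"x":-0.005,"y":0,"z":0.0195,"wx":0,"wy":0,"wz":0},{"claw":1,"x":-0.005,"y":0,"z":0.0195,"wx":0,"wy":0,"wz":0},{"claw":1,"x":-0.005,"y":0,"z":0.0195,"wx":0,"wy":0,"wz":0},{"claw":1,"x":-0.005,"y":0.03,"z":0.0195,"wx":0,"wy":0,"wz":0},{"claw":1,"x":0,"y":0.03,"z":0,"wx":0,"wy":0,"wz":0},{"claw":1,"x":0,"y":0.03,"z":0,"wx":0,"wy":0,"wz":0},{"claw":1,"x":0,"y":0,"z":0,"wx":0,"wy":0,"wz":0},{"claw":1,"x":0,"y":0,"z":0,"wx":0,"wy":0,"wz":0}]'; python3 look.py g; python3 k.py; python3 - <<'E'
from go import *
f=dict(np.load("wristL.npz"))
hsv=cv2.cvtColor(f["img"],cv2.COLOR_RGB2HSV);m=cv2.inRange(hsv,(100,140,100),(125,255,255));k,l,s,c=cv2.connectedComponentsWithStats(m)
for i in range(1,k):
    if s[i,4]>200: print(c[i],s[i,4],"key height over panel",(pt(f,*c[i])-kn)@n+.002)
E
```

```text
time_s: 12.33
tool_pos: [0.502, 0.1299, 0.1677]
orientation: [-3.059, -0.235, -0.342]
force: [0.2, -1.3, 0.1]
finger_gap: 0.0001
grip_force: 0.0
t 12.3333 dpos [ 0.0324  0.0035 -0.1279] tiltrotvec [-0.0015 -0.0009 -0.0004] q7 -2.507 gap 8.710195234491498e-05 grip 0.0 F [ 0.2 -1.3  0.1] M [-0.05  0.27 -0.04]
height along n 0.11591202568640344 lateral [ 0.0002 -0.0038  0.0001]
wrist ptr 58 mean 1.032 min/max 0.987 1.069
wrist win 82 mean 1.043 min/max 0.905 1.176
top ptr 3 mean 1.056 min/max 1.044 1.075
top win none
side ptr 1 mean 1.039 min/max 1.039 1.039
side win none
height 0.0955 lat [ 0.0005  0.0883 -0.0001] F.n 0.31 gap -0.0002880636433364534 t 12.4833
[395.31634446 174.03163445] 569 key height over panel 0.0220313556281959
```

```bash
python3 -c "
from cell import order
print(order.close_job())"
```

```text
the job is handed in; nothing more can be done
None
```

The job is handed in at about 12.5 s. The pointer stands in the green window, about 0.01 rad from its middle. After that the blue key was pressed until it bottomed, at about 28 N, and it sprang back out. The gripper is clear of everything, and I sent it nowhere near the bottle, petri dish or forceps, though I did not re-measure them at the end.

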